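Shut the inspection case on a bushing and turn it over

TASK

The steel bushing lies in the open blue case: swing the orange lid fully shut over it, then turn the whole closed case over and leave it lying flat on the green mat, orange lid underneath and window side up, with the bushing still shut inside. Lay it down gently rather than dropping it or letting it topple, and leave the tape measure, the spray can and the flanged bushing where they stand.

Things in the scene. Friction and masses are not known exactly. Their poses are not given: they have to be found in the camera images.
- case: Loose clamshell case, blue lower half, orange lid. Closed it is a flat-sided block 56 (x) by 116 (y) by 50 mm (z): lower half 0 to 32, lid 32 to 50 mm. Origin: centre of its underside, which has a clear 44 mm window in its middle; x points away from the robot to the hinge side, y along its length, z out of the opening. About 0.5 kg with lid, plus bushing. Starts upright on the desk, z = 0.
- case_mid (a point): Centre of the closed case, 25 mm above the case's origin. Closed, it can be gripped over its 56 mm width, across both halves, anywhere along the sides more than 15 mm from their middle: there hinge knuckles stand out 6 mm (+x side) and the lid's thumb tab 5 mm (-x side). With a tilted tool grip within 30 mm of an end, or the hand may hit the corner. It can stand on either 56 x 50 mm end.
- case_hinge (a point): Middle of the lid's hinge axis, which runs along the case's y: 28 mm towards +x and 32 mm up from the case's origin.
- case_lid (a joint): Lid angle in rad: 0 shut, larger is open (1.57 upright, 1.9 the stop), 1.2 to 1.75 at the start, with its outer face away from the robot. The hinge is stiff (about 0.07 N m): the lid stays where it is left, even upside down; no latch. It can be pushed over from behind with closed fingertips, then pressed down. Lid 56 mm from hinge to front rim, 18 mm thick, 116 mm long.
- lid_rim (a point): Middle of the lid's front rim (the free edge, farthest from the hinge), half-way through its thickness.
- bushing: Turned steel bushing, 38 mm diameter, 28 mm high, about 0.17 kg, standing in the pocket in the middle of the case, on the pocket floor 9 mm above the case's underside (about 3 mm play all round, 4 mm under the shut lid). Origin: centre of its underside.
- bushing_mid (a point): Centre of the bushing, 14 mm above its origin.
- mat: Green rubber mat fixed on the desk, 200 mm (x) by 240 mm (y), 6 mm thick. Origin: centre of its underside. It lies on one side of the robot's middle line and the case starts on the other.
- tape_measure: Yellow tape measure, 70 x 83 x 35 mm, lying behind the work. Origin: centre of its underside.
- spray_can: Red and white spray can, 49 mm diameter, 146 mm high, standing behind the work. Origin: centre of its underside.
- flange: Steel flanged bushing, 56 mm diameter, 24 mm high, standing behind the work. Origin: centre of its underside.
There are look-alikes about, which are no part of the job. Leave any yellow look-alike of the bushing alone.

How it is judged:
On the way:
1. the lid is shut over the bushing while the case is still upright (value of joint case_lid below 0.1 rad and distance between bushing_mid and case_mid below 0.02 m and angle between case's own z axis and vertical below 0.3 rad), for 0.2 s.
At the end, for the whole second after the job is handed in: The case lies at rest upside down (within 8 degrees of flat) on the mat, its centre over the mat, the lid shut to within 0.1 rad and the bushing inside it (centres within 20 mm) (value of joint case_lid below 0.1 rad and distance between bushing_mid and case_mid below 0.02 m and angle between case's own z axis and vertical above 2.99 rad and x of case_mid in the frame of mat between -0.1 and 0.1 m and y of case_mid in the frame of mat between -0.12 and 0.12 m and height (world z) of case_mid below 0.04 m and contact force between case and mat above 0.5 N and linear speed of case below 0.02 m/s); the robot touches nothing.
It fails at once if the case is dropped or topples (faster than 1.2 m/s or 9 rad/s) (linear speed of case above 1.2 m/s or angular speed of case above 9 rad/s).
It fails at once if the tape measure, the spray can or the flanged bushing is moved more than 30 mm (distance of any of tape_measure, spray_can, flange from where it was at the start of the episode above 0.03 m).
It also fails if it takes over 72 s, if anything falls off the work surface, if the arm or the gripper's body presses on something with over 40 N, if the wrist force passes 120 N, or if a joint passes its speed limit or range.

ROBOT

A 6-joint arm with a two-finger parallel gripper is mounted at the origin on a cart in front of the work surface, level with it; the furniture and walls round the work are solid. World frame = base frame: x ahead of the robot, y to its left, z up, the work surface at z = 0. Lengths are in m, angles in rad, forces in N, time in s.
With the tool pointing down it reaches from about 0.3 to 0.75 m from the base axis. Payload 8.5 kg.
Tool frame: the origin (TCP) lies at the very end of the fingers, on their centre line; the grasp point (between the pads) lies 19 mm behind it (manip.tcp_to_grasp is the distance from the TCP to the grasp point, in m); z points along the fingers, y is the line along which they close (so a half turn about z gives the same grasp; the last joint's range is limited). The gripper opens to 88 mm and grips with 3 to 60 N. Pads are 18 mm wide; open, the fingers measure 123 mm over their backs; the gripper's body (75 mm by 187 mm) begins 45 mm behind the grasp point.
Start: joints at [-1.454, 0.381, 1.297, -0, 1.464, -0.215], TCP at [0.179, -0.52, 0.239] pointing down, gripper open.
Joint ranges: [-3.11, 3.11], [-0.89, 2.33], [0.22, 2.48], [-1.42, 4.56], [0.17, 2.85], [-2.88, 2.88]. Speed limits (rad/s): [2.39, 2.39, 3.14, 3.14, 3.14, 3.14].

INTERFACE

Orientations are given as [roll, pitch, yaw] about the fixed x, y, z axes, in that order (R = Rz(yaw) Ry(pitch) Rx(roll)).
In Python, from bench import manip, camera, get_calibration, close_job gives the robot as it stands. The module is installed in compiled form; this text tells all that it offers.
- The arm moves only by the shell command python3 -m pendant 'ROWS' [FORCE]. ROWS is JSON, a list of rows, each an object with "dp": the shift along the tool's x, y, z as a fraction of full scale, a list of three; "twist": the turn, a rotation vector about the tool's x, y, z as a fraction of full scale, a list of three; "fingers": the finger opening in mm, from 0 to 88.1. A call has 1 to 8 rows; each row shifts and turns the commanded pose from where the row before left it, along the tool's axes as they then stand; what a row does not reach is not made up. Full scale, the value 1, is 500 mm for a shift and 90 degrees for a turn. A row lasts 1/12 s, in which the tool goes at most 41.7 mm and 7.16 degrees, less where a joint would pass 70% of its speed; a pose out of reach is approached as far as the arm can. A call with a number of a shift or a turn outside -1 to 1 is refused whole. A call with a gripper value outside its range is refused whole. The fingers move at their own pace and stop on an object; FORCE is the grip in N (left out, the last holds). Time passes only in rows, so rows that do not move let the fingers close. It gives the time, the measured TCP pose, the force, the opening and the grip force at its end, in the units of the state.
- manip.sense(): the state, without advancing time (a new reading comes with each control period).
- camera(name): name is "scene" or "side" or "wrist"; returns (picture, depth): 420x560x3 uint8, blue, green, red; 420x560 float32, m along the optical axis (not along the pixel's ray), 0 where there is no reading.
- get_calibration(name): a dict with "mtx" (3x3 intrinsics, pixels), "eye" and "attitude" of the camera in the world. Camera axes: x right, y down, z forward; pixel columns grow to the right and rows downward; lengths in m; the calibration is good to about 2 mm. A picture is of the moment at which its call begins: read the wrist's pose just before it. get_calibration takes no time and is no camera call; for the wrist camera it gives the pose at the moment of the call.
- close_job(): hands the job in; it is judged then, once.
The state is a dict: "clock": time; "q": joint angles; "qd": joint speeds; "joint_efforts": joint torques, N m; "eef_pos": TCP position; "ee_rot": TCP orientation; "wrist_force": force on the tool from outside, world axes, zero at the start; "moment": the same for the moment, N m; "grip_width": opening from 0.0 (shut) to 1.0 (fully open); "grasp_force": force on a finger pad.
Only numpy, scipy, OpenCV 4.12 (cv2) and the standard library are available. Lean on these libraries where they do the work, as an engineer would, in place of code of your own. Each camera call takes 0.05 s, during which the arm holds its last target. There are 200 camera calls.

## Working session

There is one attempt and no reset: what is moved stays moved. The work goes in short steps, Python scripts to look and compute and a shell command to move; the robot and the scene stay as the last step left them, time stands still between calls to the robot, and variables do not carry over. Pictures are saved under pics/ and viewed, at most 10 in all, crops included, and the job is handed in when it is done.

```bash
mkdir -p pics; cat > h.py <<'E'
import numpy as np, cv2
from bench import manip, camera, get_calibration
from scipy.spatial.transform import Rotation as R
def cal(n):
    c=get_calibration(n); a=np.array(c["attitude"],float)
    M=a if a.shape==(3,3) else R.from_euler('xyz',a).as_matrix()
    return np.array(c["mtx"]),np.array(c["eye"]),M
def cloud(n,depth):
    K,e,M=cal(n); v,u=np.mgrid[:depth.shape[0],:depth.shape[1]]
    p=np.stack([(u-K[0,2])/K[0,0]*depth,(v-K[1,2])/K[1,1]*depth,depth],-1)
    return p@M.T+e
E
python3 - <<'E'
from h import *
print(manip.sense(), manip.tcp_to_grasp)
for n in("scene","side"):
    print(get_calibration(n))
    p,d=camera(n); cv2.imwrite(f"pics/{n}0.png",p); np.save(f"{n}0.npy",d)
    P=cloud(n,d); hsv=cv2.cvtColor(p,cv2.COLOR_BGR2HSV)
    for c,(lo,hi) in dict(blue=(95,130),orange=(5,18),green=(40,85)).items():
        m=cv2.inRange(hsv,(lo,110,50),(hi,255,255)); 
        k,l,s,ce=cv2.connectedComponentsWithStats(m)
        for i in range(1,k):
            if s[i,4]>150:
                q=P[(l==i)&(d>0)]
                if len(q): print(n,c,s[i],np.percentile(q,[2,50,98],axis=0).round(3).tolist())
E
```

```text
{'clock': 0.0, 'q': array([-1.45430581e+00,  3.81184202e-01,  1.29822902e+00, -9.04641933e-06,
        1.46361120e+00, -2.15282724e-01]), 'qd': array([-0.00072893, -0.00127669,  0.00034331,  0.00081022, -0.00070644,
       -0.00068272]), 'joint_efforts': array([ 1.01283056e-04, -4.37929702e+01, -2.24558079e+01,  7.13674072e-02,
        3.52369552e-02, -1.15917342e-04]), 'eef_pos': array([ 0.17911789, -0.51972502,  0.23815481]), 'ee_rot': array([-3.14019202e+00, -2.97073531e-04,  3.31774005e-01]), 'wrist_force': array([-0.69790119, -0.26838247,  0.69926869]), 'moment': array([-0.03888549,  0.06346407,  0.01076994]), 'grasp_force': 0.0, 'grip_width': 0.9997286414629751} 0.0187
{'mtx': array([[528.33131686,   0.        , 284.64149646],
       [  0.        , 528.33131686, 205.56346744],
       [  0.        ,   0.        ,   1.        ]]), 'eye': array([-0.44454734,  0.63182456,  0.79525005]), 'attitude': array([-2.12899448,  0.01535148, -2.1403731 ])}
scene blue [  15    0   66  124 3844] [[1.067, 0.354, 0.228], [1.073, 0.41, 0.395], [1.183, 0.453, 0.537]]
scene blue [380   8  21  14 152
[... 2023 characters left out ...]
003], [0.428, 0.179, 0.022], [0.474, 0.209, 0.033]]
side orange [330 125  70  13 375] [[0.348, -0.726, 0.01], [0.45, -0.713, 0.022], [0.592, -0.699, 0.03]]
side orange [269 217  16  56 654] [[0.441, 0.117, 0.037], [0.459, 0.198, 0.083], [0.499, 0.218, 0.092]]
side green [  84  144   70   41 1682] [[2.262, -2.105, -0.771], [2.653, -1.839, -0.76], [3.168, -1.52, -0.747]]
side green [ 258  176   93   45 2800] [[0.421, -0.271, 0.004], [0.512, -0.145, 0.006], [0.606, -0.049, 0.008]]
side green [108 192  36  33 671] [[0.79, 0.141, 0.064], [0.8, 0.184, 0.087], [0.823, 0.204, 0.108]]
side green [  368   234    86   186 10358] [[0.066, -1.339, -0.766], [0.187, -0.573, -0.76], [0.302, -0.178, -0.753]]
```

```bash
python3 - <<'E'
from h import *
a=cv2.imread("pics/scene0.png");b=cv2.imread("pics/side0.png")
A=cv2.resize(a[110:310,150:450],(800,533));cv2.imwrite("pics/s0c.png",A)
B=cv2.resize(b[110:310,150:450],(800,533));cv2.imwrite("pics/d0c.png",B)
E
```

```text
(no output)
```

View pics/s0c.png

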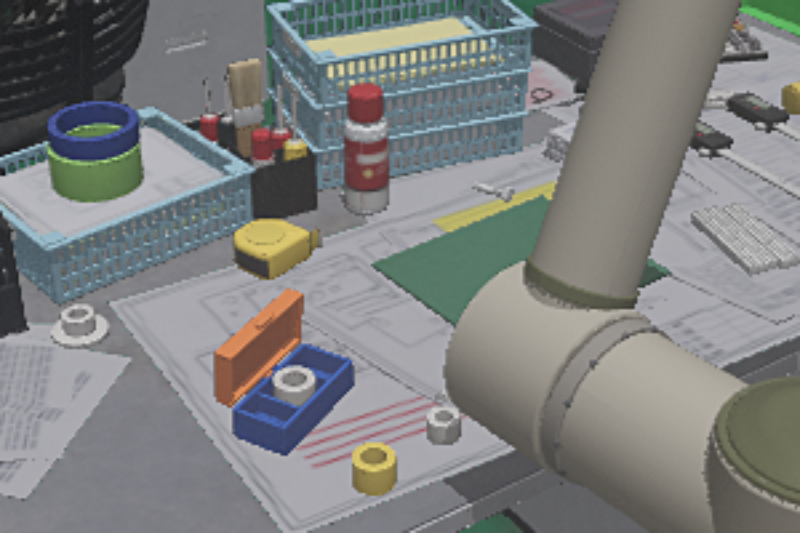

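View pics/d0c.png

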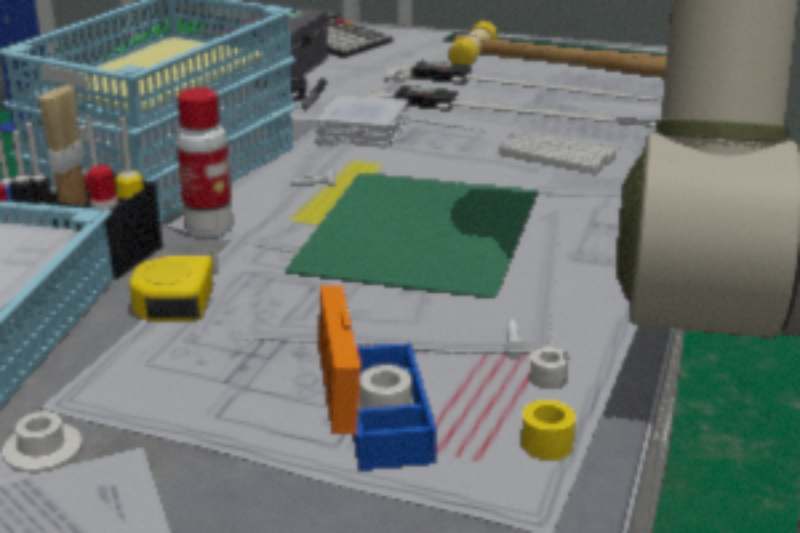

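The scene crop shows the blue case with its orange lid at (270,370) and the steel bushing in its pocket at (293,385). In the side crop they are at (390,400) and (385,385). The look-alikes are the yellow bushing at (374,468) and the grey nut at (443,424), both outside the case. The bushing in the case fits the description, and these enlarged crops confirm it. The flange is at (80,325), the tape at (270,245), the can at (366,150) and the mat at (470,260).

```bash
python3 - <<'E'
from h import *
H={}
for n in("scene","side"):
    p=cv2.imread(f"pics/{n}0.png");d=np.load(f"{n}0.npy");P=cloud(n,d);h=cv2.cvtColor(p,cv2.COLOR_BGR2HSV)
    for c,lo,hi in(("blue",(95,110,30),(130,255,255)),("or",(5,110,50),(18,255,255)),("green",(60,80,20),(90,255,255)),("yel",(20,120,80),(35,255,255)),("red",(0,150,60),(4,255,255))):
        m=(cv2.inRange(h,lo,hi)>0)&(d>0)
        q=P[m]; q=q[(q[:,0]>.25)&(q[:,0]<.9)&(abs(q[:,1])<.4)&(q[:,2]>-.01)&(q[:,2]<.2)]
        H[n,c]=q
        if len(q): print(n,c,len(q),np.percentile(q,[1,50,99],axis=0).round(3).tolist())
    # flange & other grey things: points above table
    q=P[(d>0)]; q=q[(q[:,0]>.3)&(q[:,0]<.75)&(q[:,1]>-.3)&(q[:,1]<.42)&(q[:,2]>.012)&(q[:,2]<.2)]
    g=np.zeros((90,144),np.uint8); g[((q[:,0]-.3)/.005).astype(int),((q[:,1]+.3)/.005).astype(int)]=255
    k,l,s,ce=cv2.connectedComponentsWithStats(g)
    for i in range(1,k):
        if s[i,4]>6:
            w=l[((q[:,0]-.3)/.005).astype(int),((q[:,1]+.3)/.005).astype(int)]==i
            print(n,"blob",q[w].min(0).round(3),q[w].max(0).round(3))
rect=lambda q:cv2.minAreaRect((q[:,:2]*1000).astype(np.float32))
for n in("scene","side"):
    q=H[n,"blue"]; q=q[(q[:,0]<.56)]; t=q[(q[:,2]>.027)&(q[:,2]<.037)]; print(n,"case rim",len(t),rect(t),"all",rect(q))
    g=H[n,"green"]; g=g[g[:,2]<.02]; print(n,"mat",rect(g),np.median(g[:,2]))
    o=H[n,"or"]; o=o[(o[:,1]>0)&(o[:,0]<.56)]; t=o[o[:,2]>o[:,2].max()-.006]; print(n,"lidtop",t.min(0),t.max(0),t.mean(0))
E
```

```text
scene blue 987 [[0.394, 0.091, 0.002], [0.796, 0.165, 0.112], [0.887, 0.21, 0.133]]
scene or 743 [[0.439, 0.111, 0.034], [0.469, 0.168, 0.063], [0.501, 0.218, 0.094]]
scene green 98 [[0.423, -0.285, 0.003], [0.599, -0.177, 0.007], [0.614, -0.043, 0.011]]
scene yel 723 [[0.303, -0.258, 0.002], [0.65, 0.054, 0.029], [0.759, 0.16, 0.079]]
scene red 1 [[0.705, -0.117, 0.146], [0.705, -0.117, 0.146], [0.705, -0.117, 0.146]]
scene blob [0.302 0.123 0.012] [0.342 0.161 0.031]
scene blob [0.324 0.043 0.012] [0.357 0.073 0.027]
scene blob [0.362 0.03  0.012] [0.378 0.038 0.019]
scene blob [0.389 0.084 0.012] [0.503 0.22  0.096]
scene blob [ 0.634 -0.253  0.012] [ 0.645 -0.235  0.02 ]
scene blob [ 0.636 -0.015  0.012] [0.717 0.08  0.04 ]
scene blob [0.647 0.246 0.012] [0.683 0.278 0.028]
scene blob [ 0.688 -0.129  0.012] [ 0.738 -0.077  0.15 ]
scene blob [0.693 0.3   0.012] [0.75 0.42 0.2 ]
scene blob [ 0.718 -0.3    0.012] [ 0.75  -0.161  0.171]
scene blob [ 0.715 -0.058  0.012] [0.75  0.27  0.083]
side blue 1646 [[0.397, 0.088, 0.003], [0.466, 0.168, 0.032], [0.884, 0.21, 0.131]]
side or 782
[... 1151 characters left out ...]
2, -164.1480712890625), (197.8003692626953, 236.38441467285156), 2.6020607948303223) 0.006974764555991997
scene lidtop [0.43912712 0.1128864  0.08980716] [0.4977362  0.21234974 0.09578521] [0.46812102 0.16610576 0.09135961]
side case rim 273 ((440.67547607421875, 146.05043029785156), (53.73543930053711, 119.48513793945312), 24.087156295776367) all ((442.9614562988281, 147.72727966308594), (54.75841522216797, 119.66653442382812), 26.43231201171875)
side mat ((543.5730590820312, 35.934173583984375), (666.4144287109375, 233.18670654296875), 81.68196868896484) 0.005880090639477004
side lidtop [0.44087942 0.11279094 0.08797256] [0.50310879 0.21540185 0.09397096] [0.47025703 0.16753985 0.08915964]
```

```bash
cat >> h.py <<'E'
from scipy.linalg import fractional_matrix_power as fmp
C=np.array([.441,.148]); CY=np.radians(25.5); cx=np.array([np.cos(CY),np.sin(CY)]); cy=np.array([-cx[1],cx[0]])
def Tm(p,r):
    T=np.eye(4);T[:3,:3]=r.as_matrix();T[:3,3]=p;return T
def now():
    s=manip.sense(); return Tm(s["eef_pos"],R.from_euler('xyz',s["ee_rot"]))
def row(T0,T1,n=None):
    D=np.linalg.inv(T0)@T1
    a=np.linalg.norm(R.from_matrix(D[:3,:3]).as_rotvec(degrees=True)); 
    m=int(np.ceil(max(np.linalg.norm(D[:3,3])*1.1/.040,a/7.0))); n=max(n or m,1)
    A=np.real(fmp(D,1/n)); w=R.from_matrix(A[:3,:3]).as_rotvec()/(np.pi/2)
    print(n,"rows(min %d)"%m,'{"dp":%s,"twist":%s}'%((A[:3,3]/.5).round(4).tolist(),w.round(4).tolist())); return T1
def down(yaw,tilt=0):  # tool y at yaw-90; tilt about tool y
    return R.from_euler('xyz',[np.pi,0,yaw])*R.from_euler('y',tilt)
def case(x,y,z): return np.r_[C+cx*x+cy*y,z]
E
python3 - <<'E'
from h import *
T=now(); D=down(CY+np.pi/2)
T=row(T,Tm(case(.078,0,.2),D),24)
T=row(T,Tm(case(.078,0,.065),D),8)
T=row(T,Tm(case(.036,0,.065),D),6)
T=row(T,Tm(case(.0,0,.056),D),6)
E
```

```text
24 rows(min 22) {"dp":[0.073, 0.0008, 0.0032],"twist":[-0.0, -0.0, -0.0447]}
8 rows(min 4) {"dp":[0.0, 0.0, 0.0338],"twist":[0.0, 0.0, 0.0]}
6 rows(min 2) {"dp":[-0.0, -0.014, -0.0],"twist":[0.0, 0.0, 0.0]}
6 rows(min 2) {"dp":[0.0, -0.012, 0.003],"twist":[0.0, 0.0, 0.0]}
```

```bash

python3 -m pendant '[{"dp":[0.073,0.0008,0.0032],"twist":[0,0,-0.0447],"fingers":0},{"dp":[0.073,0.0008,0.0032],"twist":[0,0,-0.0447],"fingers":0},{"dp":[0.073,0.0008,0.0032],"twist":[0,0,-0.0447],"fingers":0},{"dp":[0.073,0.0008,0.0032],"twist":[0,0,-0.0447],"fingers":0},{"dp":[0.073,0.0008,0.0032],"twist":[0,0,-0.0447],"fingers":0},{"dp":[0.073,0.0008,0.0032],"twist":[0,0,-0.0447],"fingers":0},{"dp":[0.073,0.0008,0.0032],"twist":[0,0,-0.0447],"fingers":0},{"dp":[0.073,0.0008,0.0032],"twist":[0,0,-0.0447],"fingers":0}]' 40
python3 -m pendant '[{"dp":[0.073,0.0008,0.0032],"twist":[0,0,-0.0447],"fingers":0},{"dp":[0.073,0.0008,0.0032],"twist":[0,0,-0.0447],"fingers":0},{"dp":[0.073,0.0008,0.0032],"twist":[0,0,-0.0447],"fingers":0},{"dp":[0.073,0.0008,0.0032],"twist":[0,0,-0.0447],"fingers":0},{"dp":[0.073,0.0008,0.0032],"twist":[0,0,-0.0447],"fingers":0},{"dp":[0.073,0.0008,0.0032],"twist":[0,0,-0.0447],"fingers":0},{"dp":[0.073,0.0008,0.0032],"twist":[0,0,-0.0447],"fingers":0},{"dp":[0.073,0.0008,0.0032],"twist":[0,0,-0.0447],"fingers":0}]'
python3 -m pendant '[{"dp":[0.073,0.0008,0.0032],"twist":[0,0,-0.0447],"fingers":0},{"dp":[0.073,0.0008,0.0032],"twist":[0,0,-0.0447],"fingers":0},{"dp":[0.073,0.0008,0.0032],"twist":[0,0,-0.0447],"fingers":0},{"dp":[0.073,0.0008,0.0032],"twist":[0,0,-0.0447],"fingers":0},{"dp":[0.073,0.0008,0.0032],"twist":[0,0,-0.0447],"fingers":0},{"dp":[0.073,0.0008,0.0032],"twist":[0,0,-0.0447],"fingers":0},{"dp":[0.073,0.0008,0.0032],"twist":[0,0,-0.0447],"fingers":0},{"dp":[0.073,0.0008,0.0032],"twist":[0,0,-0.0447],"fingers":0}]'
python3 - <<'E'
from h import *
T=now();D=down(CY+np.pi/2)
print(T[:3,3],case(.078,0,.2),manip.sense()["q"])
T=row(T,Tm(case(.078,0,.065),D),8)
# wrist view check of the case pose
p,d=camera("wrist");P=cloud("wrist",d);h=cv2.cvtColor(p,cv2.COLOR_BGR2HSV);cv2.imwrite("pics/w1.png",p)
for c,lo,hi in(("blue",(95,110,30),(130,255,255)),("or",(5,110,50),(18,255,255))):
    q=P[(cv2.inRange(h,lo,hi)>0)&(d>0)]
    if len(q)>20: print(c,len(q),np.percentile(q,[1,50,99],axis=0).round(3).tolist(),cv2.minAreaRect((q[:,:2]*1000).astype(np.float32)))
E
```

```text
clock: 0.77
eef_pos: [0.4236, -0.364, 0.2254]
ee_rot: [-3.141, -0.0, 0.897]
wrist_force: [-0.4, -0.8, -1.2]
grip_width: 0.42
grasp_force: 0.0
clock: 1.43
eef_pos: [0.5462, -0.103, 0.2127]
ee_rot: [-3.141, -0.0, 1.459]
wrist_force: [-0.5, -0.1, 0.5]
grip_width: 0.005
grasp_force: 0.0
clock: 2.1
eef_pos: [0.5109, 0.1831, 0.1999]
ee_rot: [-3.141, -0.0, 2.02]
wrist_force: [0.7, -0.5, -0.9]
grip_width: 0.009
grasp_force: 0.0
[0.51086862 0.18311355 0.19990315] [0.51140165 0.18157987 0.2       ] [ 1.25892338e-01  3.99507266e-01  1.38459663e+00  8.05712558e-05
  1.35805056e+00 -3.23705264e-01]
8 rows(min 4) {"dp":[-0.0004, -0.0, 0.0337],"twist":[-0.0, -0.0, 0.0004]}
blue 2617 [[0.393, 0.093, 0.009], [0.424, 0.168, 0.012], [0.471, 0.211, 0.034]] ((439.27001953125, 151.51022338867188), (54.31425094604492, 115.37724304199219), 26.65390968322754)
or 4385 [[0.439, 0.117, 0.038], [0.469, 0.174, 0.089], [0.502, 0.221, 0.095]] ((470.8121643066406, 166.96124267578125), (21.579715728759766, 116.15371704101562), 27.307920455932617)
```

```bash
sed -i 's/\[.441,.148\]/[.4405,.1495]/; s/25.5/26.3/' h.py
python3 -m pendant '[{"dp":[0,0,0.0337],"twist":[0,0,0],"fingers":0},{"dp":[0,0,0.0337],"twist":[0,0,0],"fingers":0},{"dp":[0,0,0.0337],"twist":[0,0,0],"fingers":0},{"dp":[0,0,0.0337],"twist":[0,0,0],"fingers":0},{"dp":[0,0,0.0337],"twist":[0,0,0],"fingers":0},{"dp":[0,0,0.0337],"twist":[0,0,0],"fingers":0},{"dp":[0,0,0.0337],"twist":[0,0,0],"fingers":0},{"dp":[0,0,0.0337],"twist":[0,0,0],"fingers":0}]'
python3 -m pendant '[{"dp":[0,-0.014,0],"twist":[0,0,0],"fingers":0},{"dp":[0,-0.014,0],"twist":[0,0,0],"fingers":0},{"dp":[0,-0.014,0],"twist":[0,0,0],"fingers":0},{"dp":[0,-0.014,0],"twist":[0,0,0],"fingers":0},{"dp":[0,-0.014,0],"twist":[0,0,0],"fingers":0},{"dp":[0,-0.014,0],"twist":[0,0,0],"fingers":0}]'
python3 - <<'E'
from h import *
p,d=camera("side");cv2.imwrite("pics/d1.png",cv2.resize(p[150:300,200:400],(800,600)))
E
```

```text
clock: 2.82
eef_pos: [0.5113, 0.1814, 0.0645]
ee_rot: [-3.141, -0.0, 2.017]
wrist_force: [-0.1, 0.1, -0.0]
grip_width: 0.007
grasp_force: 0.0
clock: 3.32
eef_pos: [0.4736, 0.163, 0.0666]
ee_rot: [3.139, 0.001, 2.017]
wrist_force: [2.1, 0.1, 0.3]
grip_width: 0.005
grasp_force: 0.8
```

View pics/d1.png

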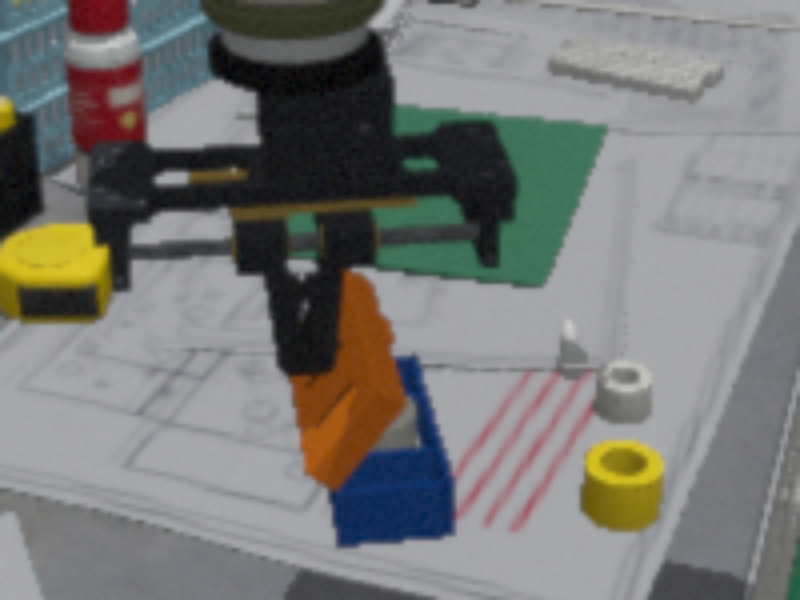

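The fingertips at (310,350) are pushing the lid at (350,400) over, and the case at (395,490) hasn't shifted. I'll continue, then press the lid down.

```bash

python3 -m pendant '[{"dp":[0,-0.012,0.002],"twist":[0,0,0],"fingers":0},{"dp":[0,-0.012,0.002],"twist":[0,0,0],"fingers":0},{"dp":[0,-0.012,0.002],"twist":[0,0,0],"fingers":0},{"dp":[0,-0.012,0.002],"twist":[0,0,0],"fingers":0},{"dp":[0,-0.012,0.002],"twist":[0,0,0],"fingers":0},{"dp":[0,-0.012,0.002],"twist":[0,0,0],"fingers":0},{"dp":[0,-0.012,0.002],"twist":[0,0,0],"fingers":0}]'
python3 -m pendant '[{"dp":[0,0,0.006],"twist":[0,0,0],"fingers":0},{"dp":[0,0,0.004],"twist":[0,0,0],"fingers":0},{"dp":[0,0,0.003],"twist":[0,0,0],"fingers":0},{"dp":[0,0,0],"twist":[0,0,0],"fingers":0}]'
```

```text
clock: 3.95
eef_pos: [0.435, 0.1449, 0.0583]
ee_rot: [-3.141, -0.0, 2.017]
wrist_force: [0.6, 0.7, 1.3]
grip_width: 0.005
grasp_force: 0.5
clock: 4.28
eef_pos: [0.4356, 0.1452, 0.0516]
ee_rot: [-3.141, -0.0, 2.017]
wrist_force: [0.3, -1.1, -0.0]
grip_width: 0.004
grasp_force: 0.0
```

```bash

python3 -m pendant '[{"dp":[0,-0.006,0.002],"twist":[0,0,0],"fingers":0},{"dp":[0,-0.006,0.002],"twist":[0,0,0],"fingers":0},{"dp":[0,0,0.002],"twist":[0,0,0],"fingers":0},{"dp":[0,0,0],"twist":[0,0,0],"fingers":0}]'
python3 -m pendant '[{"dp":[0,0,0.002],"twist":[0,0,0],"fingers":0},{"dp":[0,0,0],"twist":[0,0,0],"fingers":0},{"dp":[0,0,0],"twist":[0,0,0],"fingers":0}]'
```

```text
clock: 4.62
eef_pos: [0.4315, 0.1429, 0.0502]
ee_rot: [3.138, 0.001, 2.017]
wrist_force: [0.4, 2.9, 13.1]
grip_width: 0.007
grasp_force: 6.2
clock: 4.87
eef_pos: [0.4314, 0.1429, 0.05]
ee_rot: [3.137, 0.001, 2.017]
wrist_force: [-2.7, 0.3, 25.3]
grip_width: 0.002
grasp_force: 12.7
```

```bash

python3 -m pendant '[{"dp":[0,0,-0.07],"twist":[0,0,0],"fingers":0},{"dp":[0,0.03,-0.08],"twist":[0,0,0],"fingers":84},{"dp":[0,0.03,-0.08],"twist":[0,0,0],"fingers":84},{"dp":[0,0.03,-0.08],"twist":[0,0,0],"fingers":84},{"dp":[0,0,0],"twist":[0,0,0],"fingers":84},{"dp":[0,0,0],"twist":[0,0,0],"fingers":84}]'
python3 - <<'E'
from h import *
D=down(CY+np.pi/2,0)
for n in("wrist","side","scene"):
    p,d=camera(n);P=cloud(n,d);h=cv2.cvtColor(p,cv2.COLOR_BGR2HSV);cv2.imwrite(f"pics/{n}2.png",p)
    m=((cv2.inRange(h,(95,110,30),(130,255,255))>0)|(cv2.inRange(h,(5,110,50),(18,255,255))>0))&(d>0)
    q=P[m];q=q[(q[:,0]>.35)&(q[:,0]<.55)&(q[:,1]>.05)&(q[:,1]<.25)]
    t=q[(q[:,2]>.044)&(q[:,2]<.056)]
    print(n,len(q),q[:,2].max(),np.median(t[:,2]),cv2.minAreaRect((t[:,:2]*1000).astype(np.float32)))
E
```

```text
clock: 5.37
eef_pos: [0.4706, 0.1617, 0.2014]
ee_rot: [3.138, 0.001, 2.017]
wrist_force: [-0.2, -0.2, -0.0]
grip_width: 0.359
grasp_force: 0.0
wrist 7305 0.20253794162824135 0.04971792475475825 ((440.6664123535156, 146.32650756835938), (55.97014236450195, 115.56272888183594), 26.81284523010254)
side 1564 0.35112885006158456 0.04963272653680323 ((442.73779296875, 147.41372680664062), (56.08243179321289, 117.69860076904297), 26.581972122192383)
scene 1037 0.2914131052307538 0.05021711351067171 ((440.6993408203125, 149.02978515625), (57.08270263671875, 120.83036804199219), 26.59558868408203)
```

View pics/wrist2.png

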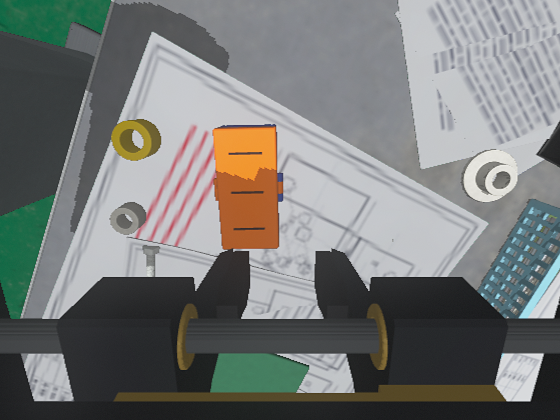

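Wrist picture: the lid is shut flat at (247,187), with thin slots for marks. The knuckle is at (280,187), the yellow look-alike at (135,140) and the flange at (490,175).

```bash
sed -i 's/\[.4405,.1495\]/[.441,.148]/; s/26.3/26.7/' h.py
cat >> h.py <<'E'
G0=manip.tcp_to_grasp
def cpose(mid,yaw,phi): # case pose (deg) by its mid
    r=R.from_euler('z',yaw,degrees=True)*R.from_euler('x',phi,degrees=True)
    return Tm(np.array(mid)-r.apply([0,0,.025]),r)
def grip(Tc,tau,y=.042,z=.027): # tool pose relative to case for upright-tilt tau (deg)
    r=R.from_euler('z',90,degrees=True)*R.from_euler('x',180,degrees=True)*R.from_euler('y',tau,degrees=True)
    return Tc@Tm(np.array([0,y,z])+r.apply([0,0,G0]),r)
def back(T,b): return T@Tm([0,0,-b],R.identity())
MAT=np.array([.505,-.16])
E
python3 - <<'E'
from h import *
g=grip(cpose([*C,.025],26.7,0),-30); print(g[:3,3],R.from_matrix(g[:3,:3]).as_euler('xyz'))
T=now();T=row(T,back(g,.09),8);T=row(T,g,8)
up=Tm([0,0,.12],R.identity())@g; row(g,up,8)
E
```

```text
[0.42632973 0.17716858 0.01080532] [3.14159265 0.52359878 2.03679924]
8 rows(min 5) {"dp":[0.0255, -0.0079, 0.0226],"twist":[-0.0006, -0.0418, -0.0015]}
8 rows(min 3) {"dp":[-0.0, 0.0, 0.0225],"twist":[0.0, 0.0, 0.0]}
8 rows(min 4) {"dp":[-0.015, -0.0, -0.026],"twist":[0.0, 0.0, 0.0]}
```

```bash

python3 -m pendant '[{"dp":[0.0255,-0.0079,0.0226],"twist":[-0.0006,-0.0418,-0.0015],"fingers":84},{"dp":[0.0255,-0.0079,0.0226],"twist":[-0.0006,-0.0418,-0.0015],"fingers":84},{"dp":[0.0255,-0.0079,0.0226],"twist":[-0.0006,-0.0418,-0.0015],"fingers":84},{"dp":[0.0255,-0.0079,0.0226],"twist":[-0.0006,-0.0418,-0.0015],"fingers":84},{"dp":[0.0255,-0.0079,0.0226],"twist":[-0.0006,-0.0418,-0.0015],"fingers":84},{"dp":[0.0255,-0.0079,0.0226],"twist":[-0.0006,-0.0418,-0.0015],"fingers":84},{"dp":[0.0255,-0.0079,0.0226],"twist":[-0.0006,-0.0418,-0.0015],"fingers":84},{"dp":[0.0255,-0.0079,0.0226],"twist":[-0.0006,-0.0418,-0.0015],"fingers":84}]'
python3 - <<'E'
from h import *
g=grip(cpose([*C,.025],26.7,0),-30)
print((np.linalg.inv(g)@now()).round(4),manip.sense()["q"].round(2)); row(now(),g,8)
E
```

```text
clock: 6.18
eef_pos: [0.4064, 0.2176, 0.0885]
ee_rot: [3.141, 0.528, 2.038]
wrist_force: [-0.7, -0.2, 0.2]
grip_width: 0.953
grasp_force: 0.0
[[ 1.00e+00  8.00e-04 -4.40e-03  2.00e-04]
 [-8.00e-04  1.00e+00  1.30e-03  3.00e-04]
 [ 4.40e-03 -1.30e-03  1.00e+00 -8.98e-02]
 [ 0.00e+00  0.00e+00  0.00e+00  1.00e+00]] [ 0.51  0.49  1.75 -0.63  1.02  0.41]
8 rows(min 3) {"dp":[0.0, -0.0001, 0.0225],"twist":[0.0001, 0.0004, 0.0001]}
```

```bash

python3 -m pendant '[{"dp":[0,0,0.0225],"twist":[0,0,0],"fingers":84},{"dp":[0,0,0.0225],"twist":[0,0,0],"fingers":84},{"dp":[0,0,0.0225],"twist":[0,0,0],"fingers":84},{"dp":[0,0,0.0225],"twist":[0,0,0],"fingers":84},{"dp":[0,0,0.0225],"twist":[0,0,0],"fingers":84},{"dp":[0,0,0.0225],"twist":[0,0,0],"fingers":84},{"dp":[0,0,0.0225],"twist":[0,0,0],"fingers":84},{"dp":[0,0,0.0225],"twist":[0,0,0],"fingers":84}]'
python3 -m pendant '[{"dp":[0,0,0],"twist":[0,0,0],"fingers":40},{"dp":[0,0,0],"twist":[0,0,0],"fingers":40},{"dp":[0,0,0],"twist":[0,0,0],"fingers":40},{"dp":[0,0,0],"twist":[0,0,0],"fingers":40},{"dp":[0,0,0],"twist":[0,0,0],"fingers":40},{"dp":[0,0,0],"twist":[0,0,0],"fingers":40},{"dp":[0,0,0],"twist":[0,0,0],"fingers":40},{"dp":[0,0,0],"twist":[0,0,0],"fingers":40}]' 55
python3 - <<'E'
from h import *
g=grip(cpose([*C,.025],26.7,0),-30)
print((np.linalg.inv(g)@now()).round(4))
E
```

```text
clock: 6.85
eef_pos: [0.427, 0.1767, 0.0106]
ee_rot: [-3.141, 0.524, 2.037]
wrist_force: [0.2, 1.1, 0.7]
grip_width: 0.951
grasp_force: 0.0
clock: 7.52
eef_pos: [0.4278, 0.1777, 0.0125]
ee_rot: [3.139, 0.525, 2.036]
wrist_force: [-4.1, 3.0, 5.9]
grip_width: 0.627
grasp_force: 55.0
[[ 1.     -0.0011 -0.0017 -0.001 ]
 [ 0.0011  1.      0.0023  0.0016]
 [ 0.0017 -0.0023  1.     -0.0013]
 [ 0.      0.      0.      1.    ]]
```

```bash

python3 -m pendant '[{"dp":[-0.009,0,-0.0156],"twist":[0,0,0],"fingers":40},{"dp":[-0.015,0,-0.026],"twist":[0,0,0],"fingers":40},{"dp":[-0.018,0,-0.0312],"twist":[0,0,0],"fingers":40},{"dp":[-0.018,0,-0.0312],"twist":[0,0,0],"fingers":40},{"dp":[-0.018,0,-0.0312],"twist":[0,0,0],"fingers":40},{"dp":[-0.018,0,-0.0312],"twist":[0,0,0],"fingers":40},{"dp":[-0.015,0,-0.026],"twist":[0,0,0],"fingers":40},{"dp":[-0.009,0,-0.0156],"twist":[0,0,0],"fingers":40}]'
python3 - <<'E'
from h import *
c0=cpose([*C,.025],26.7,0); T=now()
p,d=camera("side");P=cloud("side",d);h=cv2.cvtColor(p,cv2.COLOR_BGR2HSV);cv2.imwrite("pics/d3.png",cv2.resize(p[120:300,200:440],(800,600)))
g=grip(c0,-30); Tc=T@np.linalg.inv(g)@c0; print("mid",(Tc@[0,0,.025,1])[:3])
A=grip(cpose([*C,.17],26.7,90),-30); row(T,A,16)
B=grip(cpose([*MAT,.13],-10,90),-30); row(A,B,16)
E
```

```text
clock: 8.18
eef_pos: [0.4276, 0.1777, 0.1337]
ee_rot: [3.137, 0.524, 2.035]
wrist_force: [0.5, -1.6, -6.5]
grip_width: 0.629
grasp_force: 55.0
mid [0.44221879 0.14854924 0.14786742]
16 rows(min 13) {"dp":[-0.0005, -0.0002, -0.0099],"twist":[0.0002, 0.0625, 0.0]}
16 rows(min 9) {"dp":[-0.0243, 0.0027, -0.0321],"twist":[-0.0221, 0.0, 0.0127]}
```

View pics/d3.png

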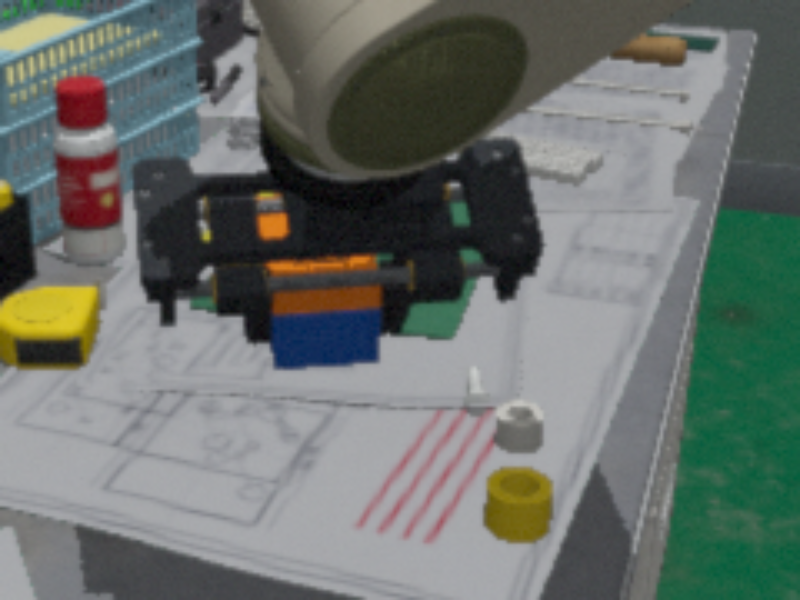

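The closed case hangs level in the gripper at (325,310), with the lid shut. Next I'll rotate it 90° in place.

```bash

python3 -m pendant '[{"dp":[0,0,-0.0099],"twist":[0,0.0625,0],"fingers":40},{"dp":[0,0,-0.0099],"twist":[0,0.0625,0],"fingers":40},{"dp":[0,0,-0.0099],"twist":[0,0.0625,0],"fingers":40},{"dp":[0,0,-0.0099],"twist":[0,0.0625,0],"fingers":40},{"dp":[0,0,-0.0099],"twist":[0,0.0625,0],"fingers":40},{"dp":[0,0,-0.0099],"twist":[0,0.0625,0],"fingers":40},{"dp":[0,0,-0.0099],"twist":[0,0.0625,0],"fingers":40},{"dp":[0,0,-0.0099],"twist":[0,0.0625,0],"fingers":40}]'
python3 -m pendant '[{"dp":[0,0,-0.0099],"twist":[0,0.0625,0],"fingers":40},{"dp":[0,0,-0.0099],"twist":[0,0.0625,0],"fingers":40},{"dp":[0,0,-0.0099],"twist":[0,0.0625,0],"fingers":40},{"dp":[0,0,-0.0099],"twist":[0,0.0625,0],"fingers":40},{"dp":[0,0,-0.0099],"twist":[0,0.0625,0],"fingers":40},{"dp":[0,0,-0.0099],"twist":[0,0.0625,0],"fingers":40},{"dp":[0,0,-0.0099],"twist":[0,0.0625,0],"fingers":40},{"dp":[0,0,-0.0099],"twist":[0,0.0625,0],"fingers":40}]'
python3 - <<'E'
from h import *
T=now(); A=grip(cpose([*C,.17],26.7,90),-30); print((np.linalg.inv(A)@T).round(4),manip.sense()["q"].round(2))
B=grip(cpose([*MAT,.13],-10,90),-30); row(T,B,16)
E
```

```text
clock: 8.9
eef_pos: [0.4242, 0.1835, 0.1702]
ee_rot: [3.139, -0.265, 2.038]
wrist_force: [-0.9, 0.9, -6.4]
grip_width: 0.626
grasp_force: 55.0
clock: 9.57
eef_pos: [0.4346, 0.1633, 0.2014]
ee_rot: [3.138, -1.048, 2.039]
wrist_force: [0.3, 0.5, -6.5]
grip_width: 0.627
grasp_force: 55.0
[[ 1.0e+00  1.1e-03  9.0e-04  1.0e-04]
 [-1.1e-03  1.0e+00  1.3e-03  1.1e-03]
 [-9.0e-04 -1.3e-03  1.0e+00  2.7e-03]
 [ 0.0e+00  0.0e+00  0.0e+00  1.0e+00]] [-0.28  0.53  1.58  0.72  1.82 -0.86]
16 rows(min 9) {"dp":[-0.0243, 0.0027, -0.0325],"twist":[-0.022, -0.0001, 0.0128]}
```

```bash

python3 -m pendant '[{"dp":[-0.0243,0.0027,-0.0325],"twist":[-0.022,0,0.0128],"fingers":40},{"dp":[-0.0243,0.0027,-0.0325],"twist":[-0.022,0,0.0128],"fingers":40},{"dp":[-0.0243,0.0027,-0.0325],"twist":[-0.022,0,0.0128],"fingers":40},{"dp":[-0.0243,0.0027,-0.0325],"twist":[-0.022,0,0.0128],"fingers":40},{"dp":[-0.0243,0.0027,-0.0325],"twist":[-0.022,0,0.0128],"fingers":40},{"dp":[-0.0243,0.0027,-0.0325],"twist":[-0.022,0,0.0128],"fingers":40},{"dp":[-0.0243,0.0027,-0.0325],"twist":[-0.022,0,0.0128],"fingers":40},{"dp":[-0.0243,0.0027,-0.0325],"twist":[-0.022,0,0.0128],"fingers":40}]'
python3 -m pendant '[{"dp":[-0.0243,0.0027,-0.0325],"twist":[-0.022,0,0.0128],"fingers":40},{"dp":[-0.0243,0.0027,-0.0325],"twist":[-0.022,0,0.0128],"fingers":40},{"dp":[-0.0243,0.0027,-0.0325],"twist":[-0.022,0,0.0128],"fingers":40},{"dp":[-0.0243,0.0027,-0.0325],"twist":[-0.022,0,0.0128],"fingers":40},{"dp":[-0.0243,0.0027,-0.0325],"twist":[-0.022,0,0.0128],"fingers":40},{"dp":[-0.0243,0.0027,-0.0325],"twist":[-0.022,0,0.0128],"fingers":40},{"dp":[-0.0243,0.0027,-0.0325],"twist":[-0.022,0,0.0128],"fingers":40},{"dp":[-0.0243,0.0027,-0.0325],"twist":[-0.022,0,0.0128],"fingers":40}]'
python3 - <<'E'
from h import *
T=now(); A=grip(cpose([*MAT,.13],-10,90),-30); print((np.linalg.inv(A)@T).round(4),manip.sense()["q"].round(2))
B=grip(cpose([*MAT,.067],-10,90),-30); row(T,B,8)
p,d=camera("side");P=cloud("side",d);h=cv2.cvtColor(p,cv2.COLOR_BGR2HSV);cv2.imwrite("pics/d4.png",cv2.resize(p[100:280,220:460],(800,600)))
m=((cv2.inRange(h,(95,110,30),(130,255,255))>0))&(d>0)
q=P[m];q=q[(abs(q[:,0]-.5)<.12)&(abs(q[:,1]+.16)<.12)]
print(len(q),np.percentile(q,[1,50,99],axis=0).round(3)); w=np.linalg.svd(q-np.median(q,0),full_matrices=False)[2][2]; print("normal of window face",w)
E
```

```text
clock: 10.23
eef_pos: [0.4961, 0.0141, 0.1817]
ee_rot: [-3.141, -1.044, 1.715]
wrist_force: [0.1, 0.1, -6.5]
grip_width: 0.632
grasp_force: 55.0
clock: 10.9
eef_pos: [0.5074, -0.1463, 0.1626]
ee_rot: [-3.139, -1.045, 1.393]
wrist_force: [-0.4, -0.1, -6.8]
grip_width: 0.629
grasp_force: 55.0
[[ 1.0e+00 -1.6e-03 -2.5e-03 -2.0e-04]
 [ 1.6e-03  1.0e+00  5.0e-04 -0.0e+00]
 [ 2.5e-03 -5.0e-04  1.0e+00 -2.0e-04]
 [ 0.0e+00  0.0e+00  0.0e+00  1.0e+00]] [-0.85  0.66  1.44  0.76  1.79 -0.81]
8 rows(min 2) {"dp":[-0.0136, 0.0, 0.0079],"twist":[0.0, 0.0002, -0.0001]}
898 [[ 0.478 -0.162  0.07 ]
 [ 0.501 -0.136  0.142]
 [ 0.541 -0.127  0.186]]
normal of window face [ 0.2796709   0.95770657 -0.06769276]
```

View pics/d4.png

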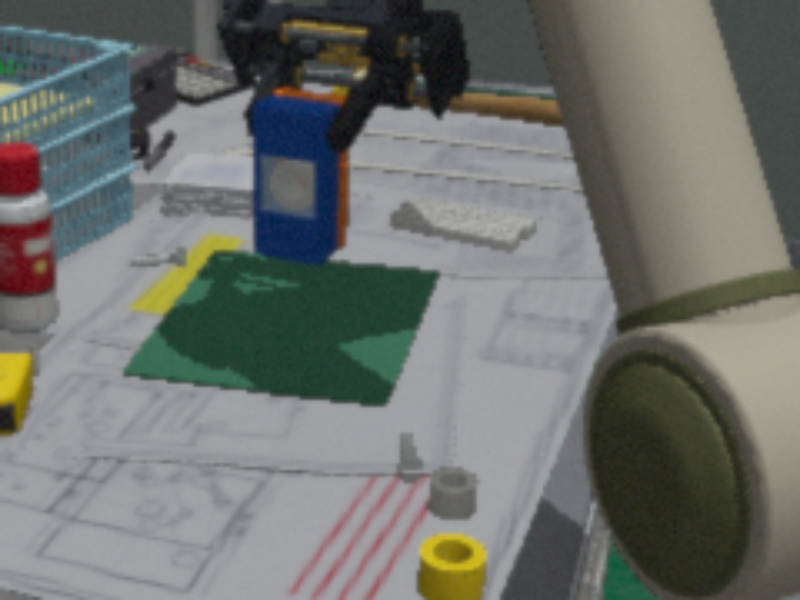

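The case hangs upright over the mat, window towards the camera at (287,190) with the bushing inside, lid shut. Lower it and feel for contact.

```bash

python3 -m pendant '[{"dp":[-0.0136,0,0.0079],"twist":[0,0,0],"fingers":40},{"dp":[-0.0136,0,0.0079],"twist":[0,0,0],"fingers":40},{"dp":[-0.0136,0,0.0079],"twist":[0,0,0],"fingers":40},{"dp":[-0.0136,0,0.0079],"twist":[0,0,0],"fingers":40},{"dp":[-0.0136,0,0.0079],"twist":[0,0,0],"fingers":40},{"dp":[-0.0136,0,0.0079],"twist":[0,0,0],"fingers":40},{"dp":[-0.0136,0,0.0079],"twist":[0,0,0],"fingers":40},{"dp":[-0.0116,0,0.0067],"twist":[0,0,0],"fingers":40}]'
python3 -m pendant '[{"dp":[-0.0026,0,0.0015],"twist":[0,0,0],"fingers":40},{"dp":[0,0,0],"twist":[0,0,0],"fingers":40}]'
python3 -m pendant '[{"dp":[-0.0026,0,0.0015],"twist":[0,0,0],"fingers":40},{"dp":[0,0,0],"twist":[0,0,0],"fingers":40}]'
```

```text
clock: 11.62
eef_pos: [0.5078, -0.1446, 0.1013]
ee_rot: [3.14, -1.047, 1.399]
wrist_force: [-0.3, 0.5, -6.0]
grip_width: 0.629
grasp_force: 55.0
clock: 11.78
eef_pos: [0.5077, -0.1448, 0.1003]
ee_rot: [3.141, -1.047, 1.398]
wrist_force: [-0.4, -0.1, -6.6]
grip_width: 0.63
grasp_force: 55.0
clock: 11.95
eef_pos: [0.5078, -0.1449, 0.0994]
ee_rot: [3.139, -1.046, 1.399]
wrist_force: [-0.3, 0.2, -5.9]
grip_width: 0.629
grasp_force: 55.0
```

```bash

for i in 1; do python3 -m pendant '[{"dp":[-0.0026,0,0.0015],"twist":[0,0,0],"fingers":40},{"dp":[0,0,0],"twist":[0,0,0],"fingers":40}]'; done
python3 -m pendant '[{"dp":[-0.0026,0,0.0015],"twist":[0,0,0],"fingers":40},{"dp":[0,0,0],"twist":[0,0,0],"fingers":40}]'
python3 -m pendant '[{"dp":[-0.0018,0,0.001],"twist":[0,0,0],"fingers":40},{"dp":[0,0,0],"twist":[0,0,0],"fingers":40}]'
```

```text
clock: 12.12
eef_pos: [0.5078, -0.1449, 0.0989]
ee_rot: [3.137, -1.048, 1.402]
wrist_force: [-3.1, -1.7, 3.3]
grip_width: 0.63
grasp_force: 55.0
clock: 12.28
eef_pos: [0.5078, -0.1449, 0.0989]
ee_rot: [3.135, -1.05, 1.404]
wrist_force: [-5.5, -3.0, 15.9]
grip_width: 0.633
grasp_force: 55.0
clock: 12.45
eef_pos: [0.5078, -0.1449, 0.0988]
ee_rot: [3.133, -1.051, 1.406]
wrist_force: [-6.6, -4.3, 22.9]
grip_width: 0.634
grasp_force: 55.0
```

```bash

python3 -m pendant '[{"dp":[0.004,0,-0.0023],"twist":[0,0,0],"fingers":40},{"dp":[0,0,0],"twist":[0,0,0],"fingers":40}]'
python3 -m pendant '[{"dp":[0,0,0],"twist":[0,0,0],"fingers":60},{"dp":[0,0,0],"twist":[0,0,0],"fingers":70},{"dp":[0,0,0],"twist":[0,0,0],"fingers":84},{"dp":[0,0,0],"twist":[0,0,0],"fingers":84},{"dp":[0,0,0],"twist":[0,0,0],"fingers":84},{"dp":[0,0,0],"twist":[0,0,0],"fingers":84}]' 10
python3 - <<'E'
from h import *
T=now();print((T)[:3,3],manip.sense()["q"].round(2)); row(T,back(T,.11),8)
p,d=camera("side");P=cloud("side",d);h=cv2.cvtColor(p,cv2.COLOR_BGR2HSV)
m=((cv2.inRange(h,(95,110,30),(130,255,255))>0))&(d>0)
q=P[m];q=q[(abs(q[:,0]-.5)<.12)&(abs(q[:,1]+.16)<.12)]
print(len(q),np.percentile(q,[1,50,99],axis=0).round(3)); f=q[q[:,1]>np.median(q[:,1])-.012]; w=np.linalg.svd(f-f.mean(0),full_matrices=False)[2][2]; print("normal",w,f.mean(0))
E
```

```text
clock: 12.62
eef_pos: [0.5079, -0.145, 0.0989]
ee_rot: [3.136, -1.047, 1.402]
wrist_force: [-3.3, -2.6, 8.7]
grip_width: 0.626
grasp_force: 55.0
clock: 13.12
eef_pos: [0.5078, -0.1448, 0.0975]
ee_rot: [3.14, -1.047, 1.399]
wrist_force: [0.6, 0.1, -0.4]
grip_width: 0.949
grasp_force: 0.0
[ 0.50783683 -0.1447891   0.09746402] [-0.85  0.76  1.49  0.75  1.69 -0.91]
8 rows(min 4) {"dp":[-0.0, 0.0, -0.0275],"twist":[0.0, -0.0, -0.0]}
865 [[ 0.478 -0.162  0.006]
 [ 0.5   -0.135  0.084]
 [ 0.539 -0.127  0.123]]
normal [0.05885762 0.99823351 0.00810161] [ 0.50374256 -0.1345283   0.06805001]
```

```bash

python3 -m pendant '[{"dp":[0,0,-0.0275],"twist":[0,0,0],"fingers":84},{"dp":[0,0,-0.0275],"twist":[0,0,0],"fingers":84},{"dp":[0,0,-0.0275],"twist":[0,0,0],"fingers":84},{"dp":[0,0,-0.0275],"twist":[0,0,0],"fingers":84},{"dp":[0,0,-0.0275],"twist":[0,0,0],"fingers":84},{"dp":[0,0,-0.0275],"twist":[0,0,0],"fingers":84},{"dp":[0,0,-0.0275],"twist":[0,0,0],"fingers":84},{"dp":[0,0,-0.0275],"twist":[0,0,0],"fingers":84}]'
python3 - <<'E'
from h import *
for n in("side","scene","wrist"):
    p,d=camera(n);P=cloud(n,d);h=cv2.cvtColor(p,cv2.COLOR_BGR2HSV);cv2.imwrite(f"pics/{n}5.png",p)
    m=(cv2.inRange(h,(95,110,30),(130,255,255))>0)|(cv2.inRange(h,(5,110,50),(18,255,255))>0)
    m=m&(d>0)&(abs(P[...,0]-.5)<.1)&(abs(P[...,1]+.16)<.1)&(P[...,2]>.008)&(P[...,2]<.13)
    m=cv2.erode(m.astype(np.uint8),np.ones((3,3)))>0
    q=P[m]
    if len(q)<30: print(n,len(q));continue
    print(n,len(q),np.percentile(q,[1,50,99],axis=0).round(3).tolist(),cv2.minAreaRect((q[:,:2]*1000).astype(np.float32)))
    t=q[q[:,2]>.112]
    if len(t)>20: print(" top",len(t),np.median(t[:,2]),cv2.minAreaRect((t[:,:2]*1000).astype(np.float32)))
T=now()
W1=Tm([.505,-.17,.27],down(np.radians(80),np.radians(10))); T1=row(T,W1,16)
g=grip(cpose([*MAT,.064],-10,90),-130,z=.025); T2=row(T1,back(g,.09),16); print(g[:3,3],T2[:3,3])
E
```

```text
clock: 13.83
eef_pos: [0.4911, -0.2391, 0.1529]
ee_rot: [3.14, -1.047, 1.398]
wrist_force: [0.3, -0.0, -0.5]
grip_width: 0.951
grasp_force: 0.0
side 635 [[0.475, -0.168, 0.013], [0.499, -0.135, 0.09], [0.533, -0.127, 0.123]] ((499.16595458984375, -141.14157104492188), (66.25704956054688, 39.155006408691406), 22.803462982177734)
 top 138 0.12053506953443494 ((505.2786865234375, -140.4095458984375), (28.743642807006836, 54.401973724365234), 88.44478607177734)
scene 0
wrist 8286 [[0.475, -0.185, 0.013], [0.502, -0.178, 0.111], [0.53, -0.134, 0.124]] ((504.4136657714844, -157.27386474609375), (51.27263259887695, 63.318817138671875), 80.07110595703125)
 top 4111 0.12277945078299007 ((504.79559326171875, -157.31591796875), (51.080902099609375, 53.6905517578125), 80.53010559082031)
16 rows(min 8) {"dp":[0.0163, 0.0002, -0.0068],"twist":[0.0, -0.0347, 0.0]}
16 rows(min 8) {"dp":[0.0103, -0.0002, 0.0121],"twist":[0.0, -0.0347, -0.0]}
[ 0.50291273 -0.17183752  0.09167497] [ 0.51295843 -0.11486552  0.16061897]
```

```bash

python3 -m pendant '[{"dp":[0.0163,0,-0.0068],"twist":[0,-0.0347,0],"fingers":84},{"dp":[0.0163,0,-0.0068],"twist":[0,-0.0347,0],"fingers":84},{"dp":[0.0163,0,-0.0068],"twist":[0,-0.0347,0],"fingers":84},{"dp":[0.0163,0,-0.0068],"twist":[0,-0.0347,0],"fingers":84},{"dp":[0.0163,0,-0.0068],"twist":[0,-0.0347,0],"fingers":84},{"dp":[0.0163,0,-0.0068],"twist":[0,-0.0347,0],"fingers":84},{"dp":[0.0163,0,-0.0068],"twist":[0,-0.0347,0],"fingers":84},{"dp":[0.0163,0,-0.0068],"twist":[0,-0.0347,0],"fingers":84}]'
python3 -m pendant '[{"dp":[0.0163,0,-0.0068],"twist":[0,-0.0347,0],"fingers":84},{"dp":[0.0163,0,-0.0068],"twist":[0,-0.0347,0],"fingers":84},{"dp":[0.0163,0,-0.0068],"twist":[0,-0.0347,0],"fingers":84},{"dp":[0.0163,0,-0.0068],"twist":[0,-0.0347,0],"fingers":84},{"dp":[0.0163,0,-0.0068],"twist":[0,-0.0347,0],"fingers":84},{"dp":[0.0163,0,-0.0068],"twist":[0,-0.0347,0],"fingers":84},{"dp":[0.0163,0,-0.0068],"twist":[0,-0.0347,0],"fingers":84},{"dp":[0.0163,0,-0.0068],"twist":[0,-0.0347,0],"fingers":84}]'
python3 - <<'E'
from h import *
T=now();print(manip.sense()["q"].round(2))
g=grip(cpose([.505,-.158,.064],-9.7,90),-130,z=.025); T2=row(T,back(g,.09),16); row(T2,g,8)
E
```

```text
clock: 14.65
eef_pos: [0.495, -0.2158, 0.2191]
ee_rot: [3.141, -0.609, 1.398]
wrist_force: [-0.2, -0.1, -1.1]
grip_width: 0.951
grasp_force: 0.0
clock: 15.32
eef_pos: [0.5031, -0.1683, 0.2699]
ee_rot: [3.141, -0.172, 1.398]
wrist_force: [-0.2, -0.1, -0.1]
grip_width: 0.954
grasp_force: 0.0
[-0.62  0.34  1.28  0.16  1.6  -0.45]
16 rows(min 8) {"dp":[0.0104, -0.0, 0.012],"twist":[-0.0, -0.0346, -0.0001]}
8 rows(min 3) {"dp":[0.0, -0.0, 0.0225],"twist":[0.0, 0.0, -0.0]}
```

```bash

python3 -m pendant '[{"dp":[0.0104,0,0.012],"twist":[0,-0.0346,0],"fingers":84},{"dp":[0.0104,0,0.012],"twist":[0,-0.0346,0],"fingers":84},{"dp":[0.0104,0,0.012],"twist":[0,-0.0346,0],"fingers":84},{"dp":[0.0104,0,0.012],"twist":[0,-0.0346,0],"fingers":84},{"dp":[0.0104,0,0.012],"twist":[0,-0.0346,0],"fingers":84},{"dp":[0.0104,0,0.012],"twist":[0,-0.0346,0],"fingers":84},{"dp":[0.0104,0,0.012],"twist":[0,-0.0346,0],"fingers":84},{"dp":[0.0104,0,0.012],"twist":[0,-0.0346,0],"fingers":84}]'
python3 -m pendant '[{"dp":[0.0104,0,0.012],"twist":[0,-0.0346,0],"fingers":84},{"dp":[0.0104,0,0.012],"twist":[0,-0.0346,0],"fingers":84},{"dp":[0.0104,0,0.012],"twist":[0,-0.0346,0],"fingers":84},{"dp":[0.0104,0,0.012],"twist":[0,-0.0346,0],"fingers":84},{"dp":[0.0104,0,0.012],"twist":[0,-0.0346,0],"fingers":84},{"dp":[0.0104,0,0.012],"twist":[0,-0.0346,0],"fingers":84},{"dp":[0.0104,0,0.012],"twist":[0,-0.0346,0],"fingers":84},{"dp":[0.0104,0,0.012],"twist":[0,-0.0346,0],"fingers":84}]'
python3 - <<'E'
from h import *
T=now();print(manip.sense()["q"].round(2))
g=grip(cpose([.505,-.158,.064],-9.7,90),-130,z=.025); print((np.linalg.inv(g)@T).round(4)); row(T,g,8)
E
```

```text
clock: 15.98
eef_pos: [0.51, -0.1284, 0.2211]
ee_rot: [3.141, 0.262, 1.399]
wrist_force: [0.0, -0.8, -0.0]
grip_width: 0.955
grasp_force: 0.0
clock: 16.65
eef_pos: [0.5128, -0.1124, 0.1601]
ee_rot: [-3.141, 0.697, 1.4]
wrist_force: [0.2, -0.5, -0.5]
grip_width: 0.95
grasp_force: 0.0
[-0.13  0.51  1.52 -0.74  1.25  0.33]
[[ 1.00e+00 -1.30e-03  1.00e-03  6.00e-04]
 [ 1.30e-03  1.00e+00 -1.40e-03 -0.00e+00]
 [-9.00e-04  1.40e-03  1.00e+00 -8.99e-02]
 [ 0.00e+00  0.00e+00  0.00e+00  1.00e+00]]
8 rows(min 3) {"dp":[-0.0002, 0.0, 0.0225],"twist":[-0.0001, -0.0001, -0.0001]}
```

```bash

python3 -m pendant '[{"dp":[0,0,0.0225],"twist":[0,0,0],"fingers":84},{"dp":[0,0,0.0225],"twist":[0,0,0],"fingers":84},{"dp":[0,0,0.0225],"twist":[0,0,0],"fingers":84},{"dp":[0,0,0.0225],"twist":[0,0,0],"fingers":84},{"dp":[0,0,0.0225],"twist":[0,0,0],"fingers":84},{"dp":[0,0,0.0225],"twist":[0,0,0],"fingers":84},{"dp":[0,0,0.0225],"twist":[0,0,0],"fingers":84},{"dp":[0,0,0.0225],"twist":[0,0,0],"fingers":84}]'
python3 -m pendant '[{"dp":[0,0,0],"twist":[0,0,0],"fingers":70},{"dp":[0,0,0],"twist":[0,0,0],"fingers":62},{"dp":[0,0,0],"twist":[0,0,0],"fingers":58},{"dp":[0,0,0],"twist":[0,0,0],"fingers":54},{"dp":[0,0,0],"twist":[0,0,0],"fingers":50},{"dp":[0,0,0],"twist":[0,0,0],"fingers":40},{"dp":[0,0,0],"twist":[0,0,0],"fingers":40},{"dp":[0,0,0],"twist":[0,0,0],"fingers":40}]' 55
python3 - <<'E'
from h import *
T=now()
c=cpose([.505,-.158,.064],-9.7,90); g=grip(c,-130,z=.025); print((np.linalg.inv(g)@T).round(4))
U=Tm([0,0,.06],R.identity())@T; row(T,U,6)
F=grip(cpose([.505,-.158,.085],-9.7,180),-130,z=.025); row(U,F,16); print(F[:3,3])
E
```

```text
clock: 17.32
eef_pos: [0.5031, -0.1709, 0.0911]
ee_rot: [3.141, 0.695, 1.397]
wrist_force: [-0.5, -0.3, -0.4]
grip_width: 0.952
grasp_force: 0.0
clock: 17.98
eef_pos: [0.5035, -0.1701, 0.0923]
ee_rot: [3.139, 0.695, 1.396]
wrist_force: [-0.7, 1.1, 3.7]
grip_width: 0.631
grasp_force: 55.0
[[ 1.0e+00 -4.2e-03  2.8e-03 -6.0e-04]
 [ 4.2e-03  1.0e+00 -1.4e-03  6.0e-04]
 [-2.8e-03  1.4e-03  1.0e+00 -4.0e-04]
 [ 0.0e+00  0.0e+00  0.0e+00  1.0e+00]]
6 rows(min 2) {"dp":[-0.0128, 0.0, -0.0154],"twist":[0.0, -0.0, 0.0]}
16 rows(min 13) {"dp":[-0.0026, -0.0001, 0.0109],"twist":[0.0001, 0.0624, -0.0002]}
[ 0.50033706 -0.18527931  0.07297987]
```

```bash

python3 -m pendant '[{"dp":[-0.0128,0,-0.0154],"twist":[0,0,0],"fingers":40},{"dp":[-0.0128,0,-0.0154],"twist":[0,0,0],"fingers":40},{"dp":[-0.0128,0,-0.0154],"twist":[0,0,0],"fingers":40},{"dp":[-0.0128,0,-0.0154],"twist":[0,0,0],"fingers":40},{"dp":[-0.0128,0,-0.0154],"twist":[0,0,0],"fingers":40},{"dp":[-0.0128,0,-0.0154],"twist":[0,0,0],"fingers":40}]'
python3 -m pendant '[{"dp":[-0.0026,0,0.0109],"twist":[0,0.0624,0],"fingers":40},{"dp":[-0.0026,0,0.0109],"twist":[0,0.0624,0],"fingers":40},{"dp":[-0.0026,0,0.0109],"twist":[0,0.0624,0],"fingers":40},{"dp":[-0.0026,0,0.0109],"twist":[0,0.0624,0],"fingers":40},{"dp":[-0.0026,0,0.0109],"twist":[0,0.0624,0],"fingers":40},{"dp":[-0.0026,0,0.0109],"twist":[0,0.0624,0],"fingers":40},{"dp":[-0.0026,0,0.0109],"twist":[0,0.0624,0],"fingers":40},{"dp":[-0.0026,0,0.0109],"twist":[0,0.0624,0],"fingers":40}]'
python3 -m pendant '[{"dp":[-0.0026,0,0.0109],"twist":[0,0.0624,0],"fingers":40},{"dp":[-0.0026,0,0.0109],"twist":[0,0.0624,0],"fingers":40},{"dp":[-0.0026,0,0.0109],"twist":[0,0.0624,0],"fingers":40},{"dp":[-0.0026,0,0.0109],"twist":[0,0.0624,0],"fingers":40},{"dp":[-0.0026,0,0.0109],"twist":[0,0.0624,0],"fingers":40},{"dp":[-0.0026,0,0.0109],"twist":[0,0.0624,0],"fingers":40},{"dp":[-0.0026,0,0.0109],"twist":[0,0.0624,0],"fingers":40},{"dp":[-0.0026,0,0.0109],"twist":[0,0.0624,0],"fingers":40}]'
python3 - <<'E'
from h import *
T=now()
F=grip(cpose([.505,-.158,.085],-9.7,180),-130,z=.025); print((np.linalg.inv(F)@T).round(4))
L=grip(cpose([.505,-.158,.035],-9.7,180),-130,z=.025); row(T,L,8)
p,d=camera("side");P=cloud("side",d);h=cv2.cvtColor(p,cv2.COLOR_BGR2HSV);cv2.imwrite("pics/d6.png",cv2.resize(p[100:280,220:460],(800,600)))
m=((cv2.inRange(h,(95,110,30),(130,255,255))>0))&(d>0)
q=P[m];q=q[(abs(q[:,0]-.5)<.12)&(abs(q[:,1]+.16)<.12)&(q[:,2]>.1)&(q[:,2]<.125)]
w=np.linalg.svd(q-q.mean(0),full_matrices=False)[2][2]; print("top normal",len(q),w,q.mean(0))
E
```

```text
clock: 18.48
eef_pos: [0.5032, -0.1701, 0.1532]
ee_rot: [3.14, 0.695, 1.396]
wrist_force: [1.1, 0.4, -7.0]
grip_width: 0.628
grasp_force: 55.0
clock: 19.15
eef_pos: [0.4993, -0.1945, 0.1167]
ee_rot: [3.139, -0.092, 1.399]
wrist_force: [0.8, -0.3, -6.2]
grip_width: 0.632
grasp_force: 55.0
clock: 19.82
eef_pos: [0.5008, -0.1868, 0.0731]
ee_rot: [3.136, -0.874, 1.403]
wrist_force: [-0.6, 0.3, -7.0]
grip_width: 0.632
grasp_force: 55.0
[[ 1.0e+00  8.0e-04  1.3e-03 -8.0e-04]
 [-8.0e-04  1.0e+00  5.0e-03  7.0e-04]
 [-1.3e-03 -5.0e-03  1.0e+00 -1.2e-03]
 [ 0.0e+00  0.0e+00  0.0e+00  1.0e+00]]
8 rows(min 2) {"dp":[-0.0094, -0.0002, 0.0083],"twist":[0.0004, -0.0001, 0.0001]}
top normal 391 [-0.03795093  0.02683969  0.9989191 ] [ 0.5031394  -0.14614763  0.1081834 ]
```

View pics/d6.png

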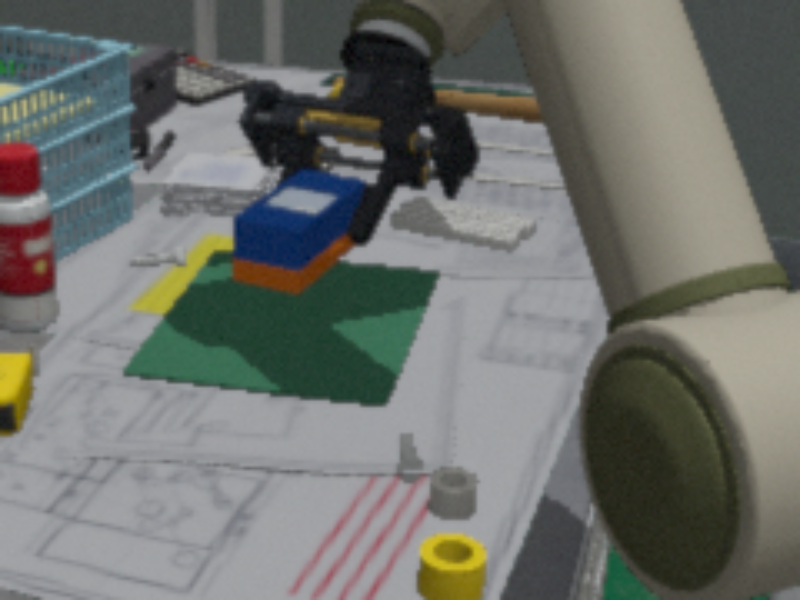

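The case is level and upside down at (300,225), window up and lid shut below. Lower it 50 mm, then creep down to contact.

```bash

python3 -m pendant '[{"dp":[-0.0094,0,0.0083],"twist":[0,0,0],"fingers":40},{"dp":[-0.0094,0,0.0083],"twist":[0,0,0],"fingers":40},{"dp":[-0.0094,0,0.0083],"twist":[0,0,0],"fingers":40},{"dp":[-0.0094,0,0.0083],"twist":[0,0,0],"fingers":40},{"dp":[-0.0094,0,0.0083],"twist":[0,0,0],"fingers":40},{"dp":[-0.0094,0,0.0083],"twist":[0,0,0],"fingers":40},{"dp":[-0.0094,0,0.0083],"twist":[0,0,0],"fingers":40},{"dp":[-0.0074,0,0.0063],"twist":[0,0,0],"fingers":40}]'
python3 -m pendant '[{"dp":[-0.0023,0,0.002],"twist":[0,0,0],"fingers":40},{"dp":[0,0,0],"twist":[0,0,0],"fingers":40}]'
python3 -m pendant '[{"dp":[-0.0023,0,0.002],"twist":[0,0,0],"fingers":40},{"dp":[0,0,0],"twist":[0,0,0],"fingers":40}]'
```

```text
clock: 20.53
eef_pos: [0.5009, -0.1842, 0.0233]
ee_rot: [3.14, -0.873, 1.398]
wrist_force: [-0.8, 0.9, -7.0]
grip_width: 0.635
grasp_force: 55.0
clock: 20.7
eef_pos: [0.5009, -0.1843, 0.0221]
ee_rot: [3.141, -0.874, 1.398]
wrist_force: [0.5, 0.2, -5.7]
grip_width: 0.631
grasp_force: 55.0
clock: 20.87
eef_pos: [0.501, -0.1844, 0.021]
ee_rot: [3.14, -0.873, 1.399]
wrist_force: [0.7, -0.2, -6.4]
grip_width: 0.631
grasp_force: 55.0
```

```bash

python3 -m pendant '[{"dp":[-0.0023,0,0.002],"twist":[0,0,0],"fingers":40},{"dp":[0,0,0],"twist":[0,0,0],"fingers":40}]'
python3 -m pendant '[{"dp":[-0.0015,0,0.0013],"twist":[0,0,0],"fingers":40},{"dp":[0,0,0],"twist":[0,0,0],"fingers":40}]'
python3 -m pendant '[{"dp":[-0.0015,0,0.0013],"twist":[0,0,0],"fingers":40},{"dp":[0,0,0],"twist":[0,0,0],"fingers":40}]'
```

```text
clock: 21.03
eef_pos: [0.501, -0.1843, 0.0194]
ee_rot: [3.14, -0.873, 1.398]
wrist_force: [-0.4, 0.1, -6.6]
grip_width: 0.632
grasp_force: 55.0
clock: 21.2
eef_pos: [0.501, -0.1844, 0.0188]
ee_rot: [3.14, -0.874, 1.399]
wrist_force: [-0.0, -0.8, -2.7]
grip_width: 0.623
grasp_force: 55.0
clock: 21.37
eef_pos: [0.5011, -0.1844, 0.0186]
ee_rot: [3.139, -0.875, 1.399]
wrist_force: [-1.2, -2.8, 6.3]
grip_width: 0.631
grasp_force: 55.0
```

Contact. Release and back out along the tool.

```bash

python3 -m pendant '[{"dp":[0,0,0],"twist":[0,0,0],"fingers":58},{"dp":[0,0,0],"twist":[0,0,0],"fingers":66},{"dp":[0,0,0],"twist":[0,0,0],"fingers":80},{"dp":[0,0,0],"twist":[0,0,0],"fingers":84},{"dp":[0,0,0],"twist":[0,0,0],"fingers":84},{"dp":[0,0,0],"twist":[0,0,0],"fingers":84},{"dp":[0,0,0],"twist":[0,0,0],"fingers":84}]' 10
python3 -m pendant '[{"dp":[0,0,-0.015],"twist":[0,0,0],"fingers":84},{"dp":[0,0,-0.03],"twist":[0,0,0],"fingers":84},{"dp":[0,0,-0.04],"twist":[0,0,0],"fingers":84},{"dp":[0,0,-0.04],"twist":[0,0,0],"fingers":84},{"dp":[0,0,-0.04],"twist":[0,0,0],"fingers":84},{"dp":[0,0,-0.04],"twist":[0,0,0],"fingers":84},{"dp":[0,0,-0.03],"twist":[0,0,0],"fingers":84},{"dp":[0,0,0],"twist":[0,0,0],"fingers":84}]'
python3 - <<'E'
from h import *
p,d=camera("side");P=cloud("side",d);h=cv2.cvtColor(p,cv2.COLOR_BGR2HSV);cv2.imwrite("pics/d7.png",cv2.resize(p[100:280,220:460],(800,600)))
m=((cv2.inRange(h,(95,110,30),(130,255,255))>0))&(d>0)
q=P[m];q=q[(abs(q[:,0]-.5)<.12)&(abs(q[:,1]+.16)<.12)]
t=q[(q[:,2]>.052)&(q[:,2]<.062)]
print("top",len(t),np.median(t[:,2]),np.linalg.svd(t-t.mean(0),full_matrices=False)[2][2],cv2.minAreaRect((t[:,:2]*1000).astype(np.float32)))
for n in("scene","side"):
    p,d=camera(n);P=cloud(n,d);q=P[d>0]
    for nm,(a,b,zz) in dict(tape=(.68,.037,.05),can=(.713,-.1,.16),flange=(.666,.261,.04)).items():
        w=q[(abs(q[:,0]-a)<.045)&(abs(q[:,1]-b)<.045)&(q[:,2]>.012)&(q[:,2]<zz)]
        print(n,nm,w.min(0).round(3),w.max(0).round(3))
E
```

```text
clock: 21.95
eef_pos: [0.501, -0.1842, 0.0175]
ee_rot: [3.14, -0.873, 1.398]
wrist_force: [-0.8, 0.4, 1.1]
grip_width: 0.951
grasp_force: 0.0
clock: 22.62
eef_pos: [0.4854, -0.2757, 0.0946]
ee_rot: [3.135, -0.87, 1.4]
wrist_force: [0.1, 0.0, 0.2]
grip_width: 0.954
grasp_force: 0.0
top 297 0.055559091607045696 [ 0.00704808 -0.00207683 -0.99997301] ((506.3407287597656, -151.72430419921875), (115.69998168945312, 56.81606674194336), 79.93270111083984)
scene tape [ 0.636 -0.007  0.012] [0.711 0.081 0.039]
scene can [ 0.689 -0.138  0.012] [ 0.758 -0.055  0.149]
scene flange [0.644 0.246 0.012] [0.705 0.305 0.037]
side tape [0.641 0.002 0.012] [0.714 0.079 0.037]
side can [ 0.693 -0.135  0.012] [ 0.757 -0.055  0.146]
side flange [0.65  0.243 0.012] [0.703 0.306 0.04 ]
```

View pics/d7.png

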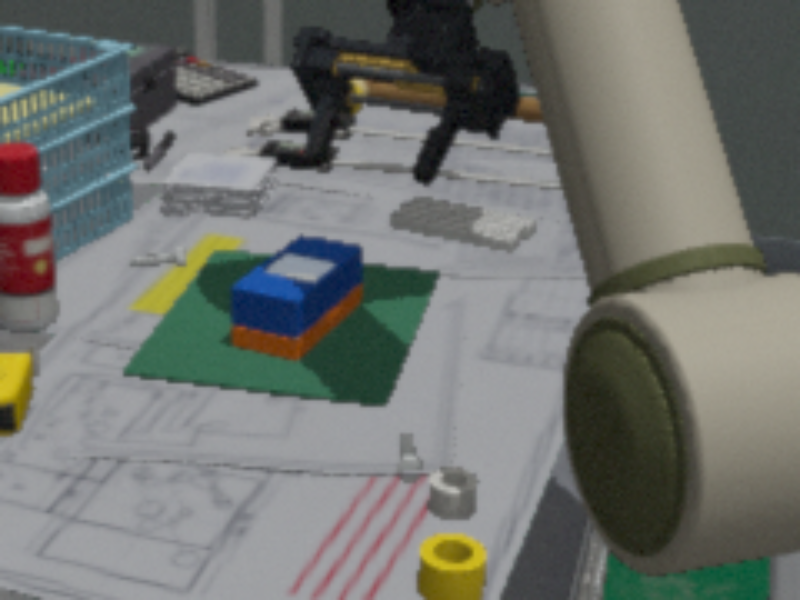

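The case lies flat upside down on the mat at (300,300), with its top at 55.6 mm (56 expected) and the lid shut underneath. The gripper is clear and the bystanders haven't moved. Handing in.

```bash
python3 -c "
from bench import close_job
print(close_job())"
```

```text
the job is handed in; nothing more can be done
None
```

I handed the job in at about 23 s: the closed case lies flat on the green mat, lid underneath and window up, with the bushing last seen through the window before the final turn, and the tape measure, spray can and flanged bushing have not moved.

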